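Fetch the brass weight from under the bench guard and weigh with it

ROBOT

A 6-joint arm with a two-finger parallel gripper is mounted at the origin on the work surface. World frame = base frame: x ahead of the robot, y to its left, z up, the work surface at z = 0. Lengths are in m, angles in rad, forces in N, time in s.
With the tool pointing down it reaches from about 0.325 to 0.9 m from the base axis. Payload 3.5 kg.
Tool frame: the origin (TCP) lies at the very end of the fingers, on their centre line; the grasp point (between the pads) lies 19 mm behind it (robot.tcp_to_grasp is the distance from the TCP to the grasp point, in m); y points along the fingers, x is the direction in which the jaws open and shut, and the axes are right-handed (so a half turn about y gives the same grasp; the last joint's range is limited). The gripper opens to 85 mm and grips with 20 to 120 N. Pads are 22 mm wide; open, the fingers measure 114 mm over their backs; the gripper's body (76 mm by 85 mm) begins 54 mm behind the grasp point. The pads swing forward as they close: fully open they stand 13 mm farther back than shut.
Start: joints at [-1.33, 0.276, -0.026, 1.268, 0, 1.467], TCP at [0.211, -0.588, 0.231] pointing down, gripper open.
Joint ranges: [-3.12, 3.12], [-0.85, 1.88], [-1.08, 1.24], [-1.95, 2.15], [-1.57, 1.53], [-3.14, 3.14]. Speed limits (rad/s): [2.57, 2.57, 3.14, 3.14, 3.14, 3.14].

INTERFACE

Orientations are given as a rotation vector (axis times angle).
In Python, from plant import robot gives the robot as it stands. The module is installed in compiled form; this text tells all that it offers.
- The arm moves only by the tool drive_tool, never from a script. Its argument "increments" is a list of rows, each an object of numbers: "x", "y", "z": the shift along the tool's x, y, z in m; "rx", "ry", "rz": the turn, a rotation vector about the tool's x, y, z in rad. A call has 1 to 8 rows; each row is the pose to reach, as a shift and turn from the pose commanded when the call began, along the tool's axes at that moment; what a row does not reach only later rows make up. A row lasts 1/10 s, in which the tool goes at most 50 mm and 8.59 degrees, less where a joint would pass 70% of its speed; a pose out of reach is approached as far as the arm can. A call with a gripper value outside its range is refused whole. "hand" is the opening, from 0 (shut) to 1 (fully open), set as the call begins (left out, the last holds). The fingers move at their own pace and stop on an object; "newtons" is the grip in N (left out, the last holds). Time passes only in rows, so rows that repeat a pose let the fingers close. It gives the time, the measured TCP pose, the force and the opening at its end, in the units of the state.
- robot.get_state(): the state, without advancing time (a new reading comes with each control period).
- robot.camera(name): name is "scene" or "side" or "wrist"; returns (picture, depth): 384x512x3 uint8, blue, green, red; 384x512 float32, m along the optical axis (not along the pixel's ray), 0 where there is no reading.
- robot.calibration(name): a dict with "intrinsics" (3x3 intrinsics, pixels), "R" (3x3) and "t" (3): a world point X has camera coordinates R X + t. Camera axes: x right, y down, z forward; pixel columns grow to the right and rows downward; lengths in m; the calibration is good to about 2 mm. The wrist camera is an equidistant fisheye: a pixel r from the principal point sees the ray r / f radians off the axis. A picture is of the moment at which its call begins: read the wrist's pose just before it. calibration takes no time and is no camera call; for the wrist camera it gives the pose at the moment of the call.
- robot.sign_off(): hands the job in, once; it reports no verdict.
The state is a dict: "time_s": time; "joint_positions": joint angles; "qd": joint speeds; "joint_torque": joint torques, N m; "position": TCP position; "eef_rot": TCP orientation; "ft_force": force on the tool from outside, world axes, zero at the start; "moment": the same for the moment, N m; "gripper_width": finger opening in m.
Only numpy, scipy, OpenCV 4.12 (cv2) and the standard library are available. Lean on these libraries where they do the work, as an engineer would, in place of code of your own. Each camera call takes 0.05 s, during which the arm holds its last target. There are 200 camera calls.

TASK

The brass balance weight has slid under the fixed clear guard, where the hand cannot go. Hold the orange-handled hooked rod, reach in behind the weight with its hook and draw the weight out into the open, then lay the rod down on the bench and set the weight flat on the raised, empty pan of the balance so that this pan sinks. Treat the guard gently (a touch is fine, a hard knock is not) and leave the other things on the bench where they are.

Things in the scene. Friction and masses are not known exactly. Their poses are not given: they have to be found in the camera images.
- guard: Fixed clear plastic box guard, aluminium edges, 200 mm deep (x), 200 wide (y), 80 high, panels 5 mm: roof, sides, back wall. Open only at the front, x = -100 mm (190 wide, 75 high). Origin on the bench under its centre; x points from the mouth to the back wall, whose inner face is at x = +95 mm (soft-mounted: yields 1 mm per 2 N, 12 mm at most). A gas tap stands 30 mm behind.
- weight_mid (a point): Centre (half-way up) of the brass weight: a flat disc 44 mm across, 14 mm high, 140 to 230 g, lying flat on the bench under the guard, its middle 43 to 60 mm from the back wall. It slides on the bench.
- rod_grip (a point): Centre (half-way up) of the orange handle of the hooked rod, a loose 135 g tool lying on the bench: handle 110 mm long (x), 22 wide (y), 34 high (z). x points to the hook, whose bar's middle lies 270 to 360 mm from here along x: how far the telescopic rod is pulled out differs each time and is not measured; look, or feel for it. It stays as set (over 40 N to slide).
- rod: The same rod (origin under the handle's middle, same axes). The rod runs straight from the handle, its axis 28 mm above the handle's underside: a dark tube 12 mm thick, then a bright rod 8 mm thick. At its end it turns straight down to the hook: a level bar 10 mm thick, 70 wide across y, both ends bent 10 mm back towards the handle, its underside level with the handle's.
- pan_top (a point): Centre of the upper face of the empty balance pan: flat white disc 104 mm across, 4 mm thick, no rim. At the start it is the higher pan, 86 mm above the bench; it sinks 16 mm straight down under the weight.
- pan_empty (a joint): How far the empty pan has sunk, m: 0 raised (start), 0.016 fully down. Only about 0.6 N is needed to sink it.
- balance: Fixed two-pan balance, grey base 100 x 200 mm, 34 mm high; origin on the bench under its middle. The empty pan is at its y = +95 mm, the pan with the stopper (104 mm across, 70 mm high at the start) at y = -95 mm.
- stopper: Red-brown rubber stopper, 40 mm across, 30 mm high, standing on the other pan; it rises 16 mm as that pan rises. Stays there.
- beaker: Empty glass beaker, 72 mm across, 90 mm high; origin under its middle. Leave alone.
- mortar: White mortar bowl, 100 mm across, 50 mm high; origin under its middle. Leave alone.
- flask: Blue drinking flask, 66 mm across, 190 mm high; origin under its middle. Leave alone.
- small_weight: Smaller brass weight, 30 mm across, 12 mm high, lying in the open; origin under its middle. Not the one wanted; leave alone.
- dish: Flat glass dish, 90 mm across, 16 mm high; origin under its middle. Leave alone.

How it is judged:
On the way, in this order (a step that is already met when the one before it is completed fails the run):
1. the rod touches the weight while it still lies under the guard (contact force between rod and weight above 0.15 N and x of weight_mid in the frame of guard above -0.1 m).
2. the weight has been drawn wholly out of the guard's mouth (x of weight_mid in the frame of guard below -0.125 m), for 0.1 s.
At the end, for the whole second after the job is handed in: The weight lies flat and at rest on the formerly empty pan, its centre within 35 mm of the pan's, the pan sunk by more than 13 mm of its 16 mm; the rod lies at rest on the bench, handle centre lower than 30 mm (horizontal distance between weight_mid and pan_top below 0.035 m and z of weight_mid in the frame of pan_top between 0.004 and 0.011 m and angle between weight_mid's own z axis and vertical below 0.15 rad and linear speed of each of weight, rod below 0.03 m/s and value of joint pan_empty above 0.013 m and height (world z) of rod_grip below 0.03 m); the robot touches nothing.
It fails at once if the gripper touches the weight while it is still under the guard (contact force between the fingers and weight above 0.3 N and x of weight_mid in the frame of guard above -0.1 m).
It fails at once if the guard is knocked or pushed harder than 15 N (contact force between guard and anything else above 15 N).
It fails at once if another thing on the bench is moved more than 30 mm (distance of any of beaker, mortar, flask, small_weight, dish, stopper from where it was at the start of the episode above 0.03 m).
It also fails if it takes over 72 s, if anything falls off the work surface, if the arm or the gripper's body presses on something with over 40 N, if the wrist force passes 120 N, or if a joint passes its speed limit or range.

## Working session

There is one attempt and no reset: what is moved stays moved. The work goes in short steps, Python scripts to look and compute and a tool call to move; the robot and the scene stay as the last step left them, time stands still between calls to the robot, and variables do not carry over. Pictures are saved under pics/ and viewed, about 8 in all and at most 12, crops included, and the job is handed in when it is done.

Besides the shell and the picture viewer there is one more tool, called after "Call:" as name(argument=value, ...), one argument or row to a line, values as JSON. drive_tool: Moves the arm, as the interface text tells. Its arguments: {"type":"object","properties":{"increments":{"type":"array","items":{"type":"object","properties":{"x":{"type":"number"},"y":{"type":"number"},"z":{"type":"number"},"rx":{"type":"number"},"ry":{"type":"number"},"rz":{"type":"number"}}}},"hand":{"type":"number"},"newtons":{"type":"number"}},"required":["increments"]}

```bash
mkdir -p pics
cat > h.py <<'E'
import numpy as np, cv2
from plant import robot
from scipy.spatial.transform import Rotation as Rn
def grab(n):
    c=robot.calibration(n); p,d=robot.camera(n); return p,d,c
def world(c,d,u,v,z=None):
    K=np.array(c["intrinsics"]);R=np.array(c["R"]);t=np.array(c["t"])
    ray=np.linalg.inv(K)@[u,v,1]; o=-R.T@t; w=R.T@ray
    if z is None: return o+w*d[int(v),int(u)]
    return o+w*(z-o[2])/w[2]
E
python3 - <<'E'
from h import *
ps=[]
for n in ("scene","side"):
    p,d,c=grab(n); np.savez(n+".npz",p=p,d=d,K=c["intrinsics"],R=c["R"],t=c["t"])
    cv2.imwrite(f"pics/{n}0.png",cv2.resize(p,(800,600)))
    R=np.array(c["R"]);print(n,-R.T@np.array(c["t"]),R[2],c["intrinsics"])
print(robot.get_state())
E
```

```text
scene [ 1.32090459 -0.4617895   0.99246402] [-0.60777428  0.30192108 -0.73447538] [[400.61495334   0.         256.85162955]
 [  0.         400.61495334 193.86698674]
 [  0.           0.           1.        ]]
side [-0.12129787  0.7138396   1.02595731] [ 0.48263302 -0.56962135 -0.66527955] [[451.26388666   0.         258.56754415]
 [  0.         451.26388666 192.71183783]
 [  0.           0.           1.        ]]
{'time_s': 0.1, 'joint_positions': array([-1.33040364e+00,  2.77061544e-01, -2.77823302e-02,  1.26798475e+00,
        7.56921001e-06,  1.46743997e+00]), 'qd': array([-0.00029615, -0.00237017,  0.00443271,  0.00060103,  0.00042643,
       -0.00025906]), 'joint_torque': array([ 4.23886377e-05, -4.46707392e+01,  2.96129054e+01,  8.47733201e-03,
       -1.10848146e-04,  2.80421787e-06]), 'position': array([ 0.21048331, -0.58772761,  0.23025047]), 'eef_rot': array([-1.35106321,  0.95343085, -0.95090538]), 'ft_force': array([0.33298385, 0.20072048, 0.06886729]), 'moment': array([-0.05286405, -0.00338538,  0.00297914]), 'gripper_width': 0.08536528356854513}
```

View pics/scene0.png

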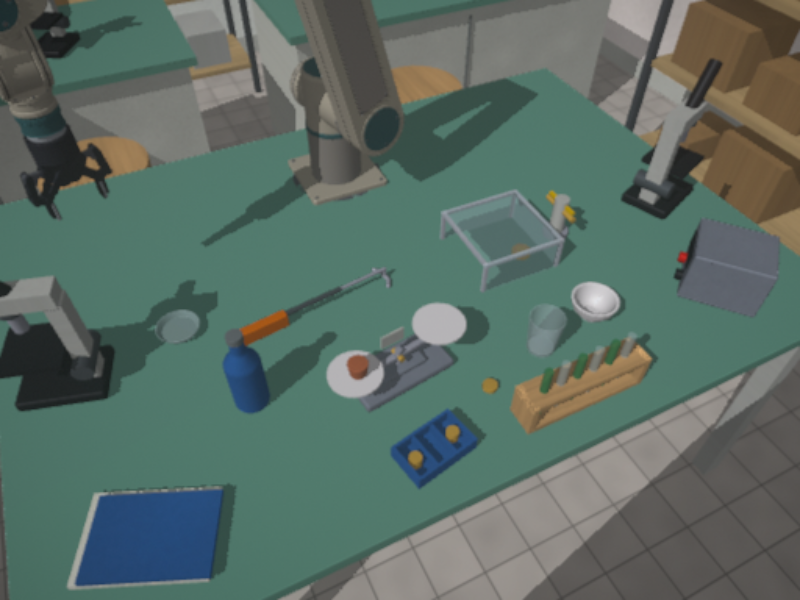

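View pics/side0.png

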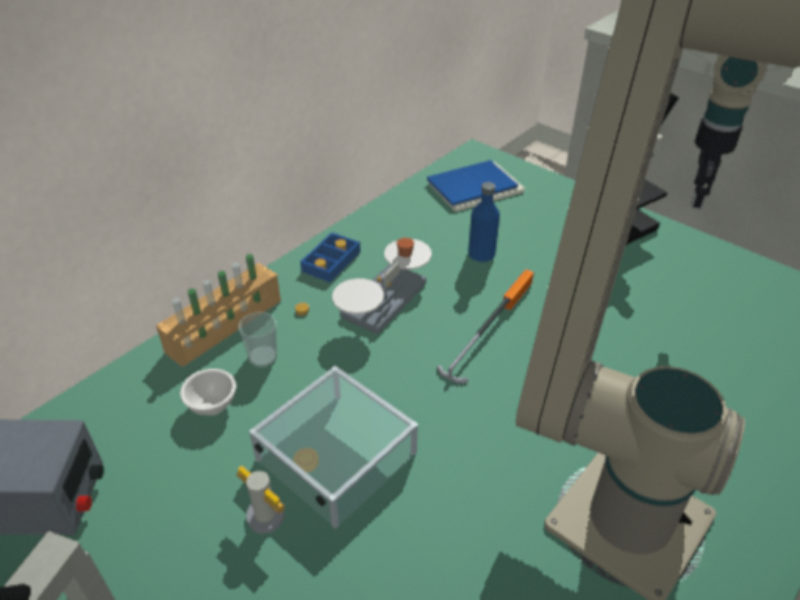

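The scene view shows the guard roof with corners (442,215), (515,193), (562,238) and (485,266), and the weight at about (520,250). The handle is at (265,328), the hook at (383,277) and the empty pan at (439,323). The side view shows the same things: weight (306,460), handle (519,289), hook (451,376) and pan (358,297).

Run:
```python
from h import *
s=1.5625
P={}
def L(n):
    f=np.load(n+".npz"); return f["p"],f["d"],dict(intrinsics=f["K"],R=f["R"],t=f["t"])
pts=dict(scene=dict(c1=(442,215,.08),c2=(515,193,.08),c3=(562,238,.08),c4=(485,266,.08),weight=(520,250,.007),hook=(387,277,.03),hook_l=(388,285,.005),pan=(439,323,.086),beaker=(547,312,.09),mortar=(596,300,.05),flask=(236,337,.19),small=(490,386,.012),dish=(179,326,.016),stop=(358,360,.1),tap=(562,200,.06)),
side=dict(c1=(416,427,.08),c2=(333,500,.08),c3=(252,433,.08),c4=(336,372,.08),weight=(306,460,.007),hook_a=(438,371,.01),hook_b=(466,381,.01),pan=(358,297,.086),beaker=(258,322,.09),mortar=(209,387,.05),flask=(488,187,.19),small=(302,309,.012),stop=(405,241,.1),tap=(260,480,.06)))
for n in pts:
    p,d,c=L(n)
    for k,(u,v,z) in pts[n].items():
        print(n,k,world(c,d,u/s,v/s,z).round(3),'depth',world(c,d,u/s,v/s).round(3))
    hsv=cv2.cvtColor(p,cv2.COLOR_BGR2HSV)
    m=cv2.inRange(hsv,(5,180,120),(16,255,255)); nn,lab,st,ce=cv2.connectedComponentsWithStats(m)
    i=1+st[1:,4].argmax(); vs,us=np.where(lab==i)
    W=np.array([world(c,d,u,v) for u,v in zip(us,vs)]); top=W[(W[:,2]>.028)&(W[:,2]<.04)]
    print(n,"handle",st[i],len(top),top.mean(0)); r=cv2.minAreaRect((top[:,:2]*1000).astype(np.float32)); print(r, cv2.boxPoints(r))
    # rod points: depth pts between handle and hook above table
    vs,us=np.mgrid[0:384,0:512]; W=np.array([world(c,d,u,v) for u,v in zip(us.ravel(),vs.ravel())])
    np.save(n+"W.npy",W.reshape(384,512,3))
    # white pan
    k=(hsv[...,1].ravel()<40)&(abs(W[:,2]-.086)<.006)&(hsv[...,2].ravel()>140)
    q=W[k]; q=q[(np.linalg.norm(q[:,:2]-world(c,d,pts[n]['pan'][0]/s,pts[n]['pan'][1]/s,.086)[:2],axis=1)<.08)]; print('pan',cv2.minEnclosingCircle((q[:,:2]*1000).astype(np.float32)),q[:,2].mean())
```

```text
scene c1 [0.362 0.117 0.08 ] depth [0.35  0.124 0.069]
scene c2 [0.366 0.312 0.08 ] depth [0.371 0.309 0.084]
scene c3 [0.547 0.316 0.08 ] depth [0.548 0.315 0.082]
scene c4 [0.548 0.118 0.08 ] depth [0.545 0.12  0.076]
scene weight [0.476 0.265 0.007] depth [0.539 0.212 0.079]
scene hook [ 0.442 -0.06   0.03 ] depth [ 0.423 -0.051  0.009]
scene hook_l [ 0.443 -0.058  0.005] depth [ 0.447 -0.06   0.009]
scene pan [ 0.65  -0.048  0.086] depth [ 0.647 -0.046  0.082]
scene beaker [0.72  0.152 0.09 ] depth [0.706 0.166 0.07 ]
scene mortar [0.71 0.29 0.05] depth [0.689 0.316 0.017]
scene flask [ 0.605 -0.413  0.19 ] depth [ 0.6   -0.412  0.185]
scene small [ 0.777 -0.002  0.012] depth [ 0.776 -0.002  0.012]
scene dish [ 0.37  -0.498  0.016] depth [ 0.361 -0.499  0.006]
scene stop [ 0.673 -0.226  0.1  ] depth [ 0.672 -0.226  0.099]
scene tap [0.418 0.415 0.06 ] depth [0.461 0.373 0.105]
scene handle [155 199  29  16 161] 149 [ 0.45351843 -0.34242275  0.03339549]
((452.9541320800781, -342.075927734375), (19.971878051757812, 92.8150863647461), 6.16117525100708) [[ 438.04517 -297.00818]
 [ 44
[... 627 characters left out ...]
0.731 0.143 0.09 ] depth [0.755 0.126 0.063]
side mortar [0.702 0.291 0.05 ] depth [0.725 0.279 0.022]
side flask [ 0.591 -0.406  0.19 ] depth [ 0.589 -0.404  0.192]
side small [0.762 0.008 0.012] depth [0.762 0.007 0.011]
side stop [ 0.677 -0.23   0.1  ] depth [ 0.677 -0.23   0.1  ]
side tap [0.473 0.365 0.06 ] depth [0.448 0.38  0.101]
side handle [324 174  17  19 121] 109 [ 0.44587346 -0.34042157  0.03312517]
((446.9629821777344, -343.3287048339844), (18.73237419128418, 107.08575439453125), 7.638679504394531) [[ 430.56268 -291.50595]
 [ 444.79712 -397.64145]
 [ 463.36328 -395.15146]
 [ 449.12885 -289.01596]]
pan ((644.9359741210938, -45.983642578125), 53.4698371887207) 0.08564216625111755
```

```bash
cat >> h.py <<'E'
def inc(pos,yaw=None,s=None):
    """increment (tool axes) to TCP pos with tool y down, tool x at heading yaw (deg, world), nearest half turn"""
    s=s or robot.get_state(); R=Rn.from_rotvec(s["eef_rot"]).as_matrix()
    d=R.T@(np.array(pos)-s["position"]); out=[]
    if yaw is not None:
        for k in (0,180):
            a=np.radians(yaw+k); X=np.array([np.cos(a),np.sin(a),0]); Y=np.array([0,0,-1.]); T=np.stack([X,Y,np.cross(X,Y)],1)
            out.append(Rn.from_matrix(R.T@T).as_rotvec())
        out=min(out,key=np.linalg.norm).round(4)
    print("inc",d.round(4),out,"at",s["position"].round(4),"F",s["ft_force"].round(1),"w",round(s["gripper_width"],4),"t",s["time_s"]); return d
E
python3 - <<'E'
from h import *
for n in("scene","side"):
    W=np.load(n+"W.npy").reshape(-1,3)
    h=np.array([.45,-.342]); u=np.array([-.125,.992]); v=np.array([u[1],-u[0]])
    a=(W[:,:2]-h)@u; b=(W[:,:2]-h)@v
    k=(a>.05)&(a<.26)&(abs(b)<.025)&(W[:,2]>.018)&(W[:,2]<.05)
    f=np.polyfit(a[k],b[k],1); print(n,k.sum(),"b=",f, W[k,2].mean())
    k=(a>.22)&(a<.40)&(abs(b)<.06)&(W[:,2]>.006)&(W[:,2]<.05); 
    for i in range(22,40): 
        m=k&(a>=i/100)&(a<(i+1)/100)
        if m.sum(): print(i,m.sum(),b[m].min().round(3),b[m].max().round(3),W[m,2].max().round(3),end=' | ')
    print()
s=robot.get_state();print(Rn.from_rotvec(s["eef_rot"]).as_matrix().round(3))
inc((.45,-.342,.16),7)
E
```

```text
scene 191 b= [-0.01626045  0.00194594] 0.03157290638816083
22 8 -0.007 0.033 0.032 | 23 7 -0.007 -0.0 0.032 | 24 7 -0.01 0.002 0.032 | 25 7 -0.005 0.006 0.035 | 26 6 -0.006 0.002 0.034 | 27 12 -0.034 0.031 0.034 | 28 29 -0.032 0.03 0.035 | 29 12 -0.017 0.02 0.034 | 32 1 0.043 0.043 0.006 | 33 2 -0.041 0.059 0.007 | 36 1 -0.043 -0.043 0.006 | 38 1 -0.038 -0.038 0.006 | 39 1 -0.019 -0.019 0.006 | 
side 168 b= [ 0.00322988 -0.00354025] 0.031218802928431225
22 6 -0.006 0.002 0.032 | 23 9 -0.006 -0.0 0.034 | 24 7 -0.005 0.059 0.032 | 25 6 -0.006 0.001 0.032 | 26 6 -0.007 -0.002 0.036 | 27 9 -0.006 -0.001 0.036 | 28 19 -0.051 0.028 0.034 | 29 43 -0.036 0.022 0.035 | 30 3 -0.005 0.009 0.012 | 
[[ 0.337 -0.     0.941]
 [-0.941  0.002  0.337]
 [-0.002 -1.     0.   ]]
inc [-0.1505  0.0706  0.3083] [-0.0015 -1.3492 -0.0016] at [ 0.2105 -0.5877  0.2303] F [0.3 0.2 0.1] w 0.0854 t 0.1
```

Call:
drive_tool(
  increments=[
    {"x": -0.15,"y": 0.03,"z": 0.31,"ry": -1.349},
    {"x": -0.15,"y": 0.03,"z": 0.31,"ry": -1.349},
    {"x": -0.15,"y": 0.03,"z": 0.31,"ry": -1.349},
    {"x": -0.15,"y": 0.03,"z": 0.31,"ry": -1.349},
    {"x": -0.15,"y": 0.03,"z": 0.31,"ry": -1.349},
    {"x": -0.15,"y": 0.03,"z": 0.31,"ry": -1.349},
    {"x": -0.15,"y": 0.03,"z": 0.31,"ry": -1.349},
    {"x": -0.15,"y": 0.03,"z": 0.31,"ry": -1.349},
  ],
  hand=1,
)

```text
schema error: expected keys x, y, z, rx, ry, rz
```

Run:
```python
from h import *
inc((.4475,-.322,.16),7.4)
```

```text
inc [-0.1702  0.0707  0.3127] [-0.0016 -1.3562 -0.0016] at [ 0.2105 -0.5877  0.2303] F [0.3 0.2 0.1] w 0.0854 t 0.1
```

Call:
drive_tool(
  increments=[
    {"x": -0.17,"y": 0.05,"z": 0.313,"rx": 0,"ry": -1.356,"rz": 0},
    {"x": -0.17,"y": 0.05,"z": 0.313,"rx": 0,"ry": -1.356,"rz": 0},
    {"x": -0.17,"y": 0.05,"z": 0.313,"rx": 0,"ry": -1.356,"rz": 0},
    {"x": -0.17,"y": 0.05,"z": 0.313,"rx": 0,"ry": -1.356,"rz": 0},
    {"x": -0.17,"y": 0.05,"z": 0.313,"rx": 0,"ry": -1.356,"rz": 0},
    {"x": -0.17,"y": 0.05,"z": 0.313,"rx": 0,"ry": -1.356,"rz": 0},
    {"x": -0.17,"y": 0.05,"z": 0.313,"rx": 0,"ry": -1.356,"rz": 0},
    {"x": -0.17,"y": 0.05,"z": 0.313,"rx": 0,"ry": -1.356,"rz": 0},
  ],
  hand=1,
)

```text
time_s: 0.9
position: [0.4497, -0.3183, 0.1798]
eef_rot: [-1.568, 0.013, -0.011]
ft_force: [-1.2, -0.6, 0.5]
gripper_width: 0.0857
```

Run:
```python
from h import *
inc((.4475,-.322,.16),7.4)
```

```text
inc [-0.0021  0.0198 -0.0038] [-0.0033 -0.1446 -0.0009] at [ 0.4497 -0.3183  0.1798] F [-1.2 -0.6  0.5] w 0.0857 t 0.9
```

Call:
drive_tool(
  increments=[
    {"x": -0.002,"y": 0.02,"z": -0.002,"rx": 0,"ry": -0.135,"rz": 0},
    {"x": -0.002,"y": 0.02,"z": -0.002,"rx": 0,"ry": -0.135,"rz": 0},
    {"x": -0.002,"y": 0.02,"z": -0.002,"rx": 0,"ry": -0.135,"rz": 0},
  ],
)

```text
time_s: 1.2
position: [0.4453, -0.3243, 0.1607]
eef_rot: [-1.568, -0.081, 0.084]
ft_force: [0.7, 0.1, -0.9]
gripper_width: 0.0857
```

Run:
```python
from h import *
inc((.4475,-.322,.006),7.4)
p,d,c=grab("wrist"); cv2.imwrite("pics/w1.png",cv2.resize(p,(768,576)))
np.savez("wrist.npz",p=p,d=d,K=c["intrinsics"],R=c["R"],t=c["t"])
```

```text
inc [0.0026 0.1547 0.0018] [-0.0016 -0.0242 -0.0013] at [ 0.4453 -0.3243  0.1607] F [ 0.7  0.1 -0.9] w 0.0857 t 1.2
```

View pics/w1.png

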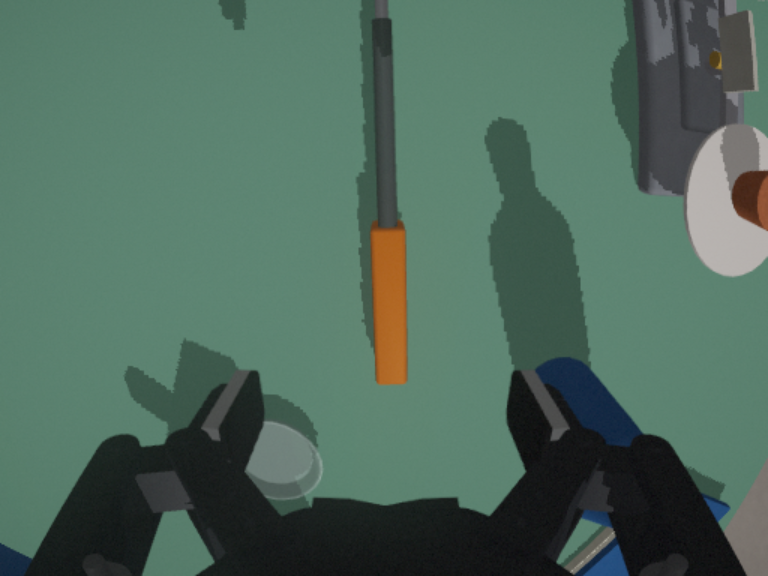

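The wrist view shows the handle from (389,224) to (391,383), between the open fingers and nearly aligned with them. I'll locate its ends precisely.

```bash
cat >> h.py <<'E'
def fish(c,u,v,z):
    K=np.array(c["intrinsics"]);R=np.array(c["R"]);t=np.array(c["t"])
    x=(u-K[0,2]);y=(v-K[1,2]);r=np.hypot(x,y);th=r/K[0,0]
    w=R.T@np.array([np.sin(th)*x/r,np.sin(th)*y/r,np.cos(th)]); o=-R.T@t
    return o+w*(z-o[2])/w[2]
E
python3 - <<'E'
from h import *
f=np.load("wrist.npz"); c=dict(intrinsics=f["K"],R=f["R"],t=f["t"]);k=1.5
a=fish(c,389/k,226/k,.034);b=fish(c,391.5/k,383/k,.034);e=fish(c,382/k,20/k,.034)
print(a,b,np.linalg.norm(a-b),(a+b)/2,np.degrees(np.arctan2(*(a-b)[1::-1])),np.degrees(np.arctan2(*(e-a)[1::-1])))
E
```

```text
[ 0.44352219 -0.29128001  0.034     ] [ 0.45689181 -0.3994139   0.034     ] 0.10895725776849018 [ 0.450207   -0.34534696  0.034     ] 97.04825161665111 97.85561678767081
```

Call:
drive_tool(
  increments=[
    {"x": 0.002,"y": 0.05,"z": 0.0,"rx": 0,"ry": -0.02,"rz": 0},
    {"x": 0.002,"y": 0.1,"z": 0.0,"rx": 0,"ry": -0.02,"rz": 0},
    {"x": 0.002,"y": 0.13,"z": 0.0,"rx": 0,"ry": -0.02,"rz": 0},
    {"x": 0.002,"y": 0.145,"z": 0.0,"rx": 0,"ry": -0.02,"rz": 0},
    {"x": 0.002,"y": 0.153,"z": 0.0,"rx": 0,"ry": -0.02,"rz": 0},
    {"x": 0.002,"y": 0.153,"z": 0.0,"rx": 0,"ry": -0.02,"rz": 0},
  ],
)

```text
time_s: 1.85
position: [0.4476, -0.3249, 0.008]
eef_rot: [-1.568, -0.099, 0.1]
ft_force: [-0.2, 0.4, 0.7]
gripper_width: 0.0854
```

Call:
drive_tool(
  increments=[
    {"x": 0,"y": 0,"z": 0,"rx": 0,"ry": 0,"rz": 0},
    {"x": 0,"y": 0,"z": 0,"rx": 0,"ry": 0,"rz": 0},
    {"x": 0,"y": 0,"z": 0,"rx": 0,"ry": 0,"rz": 0},
    {"x": 0,"y": 0,"z": 0,"rx": 0,"ry": 0,"rz": 0},
    {"x": 0,"y": 0,"z": 0,"rx": 0,"ry": 0,"rz": 0},
    {"x": 0,"y": 0,"z": 0,"rx": 0,"ry": 0,"rz": 0},
    {"x": 0,"y": 0,"z": 0,"rx": 0,"ry": 0,"rz": 0},
  ],
  hand=0,
  newtons=110,
)

```text
time_s: 2.55
position: [0.4488, -0.3252, 0.0094]
eef_rot: [-1.57, -0.102, 0.099]
ft_force: [-0.5, 0.4, 5.8]
gripper_width: 0.0203
```

Run:
```python
from h import *
inc((.472,-.19,.04),-1.5)
```

```text
inc [ 0.0403 -0.0307  0.1311] [0.0013 0.1543 0.0015] at [ 0.4488 -0.3252  0.0094] F [-0.5  0.4  5.8] w 0.0203 t 2.55
```

Call:
drive_tool(
  increments=[
    {"x": 0,"y": -0.015,"z": 0,"rx": 0,"ry": 0,"rz": 0},
    {"x": 0,"y": -0.03,"z": 0,"rx": 0,"ry": 0,"rz": 0},
    {"x": 0.01,"y": -0.031,"z": 0.03,"rx": 0,"ry": 0.05,"rz": 0},
    {"x": 0.02,"y": -0.031,"z": 0.065,"rx": 0,"ry": 0.1,"rz": 0},
    {"x": 0.03,"y": -0.031,"z": 0.1,"rx": 0,"ry": 0.15,"rz": 0},
    {"x": 0.04,"y": -0.031,"z": 0.131,"rx": 0,"ry": 0.154,"rz": 0},
    {"x": 0.04,"y": -0.031,"z": 0.131,"rx": 0,"ry": 0.154,"rz": 0},
    {"x": 0.04,"y": -0.031,"z": 0.131,"rx": 0,"ry": 0.154,"rz": 0},
  ],
)

```text
time_s: 3.35
position: [0.4706, -0.1889, 0.039]
eef_rot: [-1.571, 0.02, -0.018]
ft_force: [0.1, -0.3, -1.2]
gripper_width: 0.0197
```

Run:
```python
from h import *
inc((.472,-.19,.04),-1.5)
ims=[]
for n in("scene","side"):
    p,d,c=grab(n); np.savez(n+"2.npz",p=p,d=d,K=c["intrinsics"],R=c["R"],t=c["t"])
    q=p[95:225,220:380] if n=="scene" else p[190:340,140:330]
    ims.append(cv2.resize(q,(640,int(640*q.shape[0]/q.shape[1])),interpolation=cv2.INTER_CUBIC))
cv2.imwrite("pics/a.png",ims[0]);cv2.imwrite("pics/b.png",ims[1])
```

```text
inc [ 0.0015 -0.001  -0.0011] [ 0.0003  0.0019 -0.0009] at [ 0.4706 -0.1889  0.039 ] F [ 0.1 -0.3 -1.2] w 0.0197 t 3.35
```

View pics/a.png

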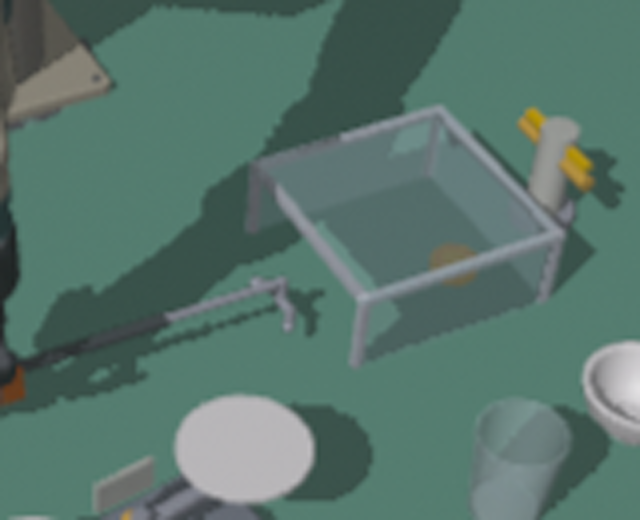

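View pics/b.png

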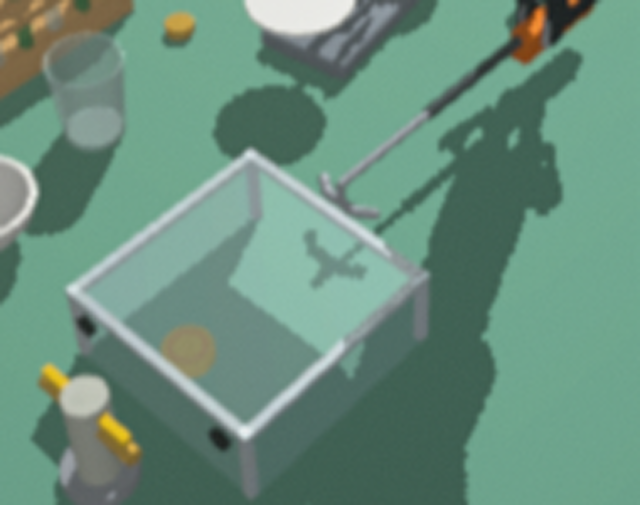

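The scene crop has the weight at (453,265), the rod tip at (283,285) and the guard corners at (252,163), (438,108), (560,235) and (362,300). In the side crop the weight is at (189,351), the rod tip at (340,195) and the corners at (424,275), (247,433), (72,290) and (252,153). The rod is held, and its hook is in front of the mouth.

Run:
```python
from h import *
C={n:dict(np.load(n+"2.npz")) for n in("scene","side")}
M={n:c["K"]@np.c_[c["R"],c["t"]] for n,c in C.items()}
S=lambda p:(np.array(p)/4+[220,95]); D=lambda p:(np.array(p)/(640/190)+[140,190])
P=dict(weight=((453,265),(189,351)),c1=((252,163),(424,275)),c2=((438,108),(247,433)),c3=((560,235),(72,290)),c4=((362,300),(252,153)),tip=((283,283),(338,193)),rodmid=((168,318),(430,112)))
for k,(a,b) in P.items():
    X=cv2.triangulatePoints(M["scene"],M["side"],S(a).reshape(2,1),D(b).reshape(2,1)).ravel(); X=X[:3]/X[3]; P[k]=X
    print(k,X.round(4))
    for n,f in(("scene",S(a)),("side",D(b))):
        c=C[n]; cc=dict(intrinsics=c["K"],R=c["R"],t=c["t"]); print("   ",n,world(cc,c["d"],*f,dict(weight=.007,tip=.06,rodmid=.06).get(k,.08)).round(4))
# rod cloud
for n in C:
    c=C[n];cc=dict(intrinsics=c["K"],R=c["R"],t=c["t"]);d=c["d"]
    vs,us=np.mgrid[0:384,0:512]; W=np.array([world(cc,d,u,v) for u,v in zip(us.ravel(),vs.ravel())])
    k=(abs(W[:,0]-.474)<.02)&(W[:,2]>.035)&(W[:,2]<.085)&(W[:,1]>-.1)&(W[:,1]<.09); q=W[k]
    print(n,len(q),"x(y)",np.polyfit(q[:,1],q[:,0],1),"z(y)",np.polyfit(q[:,1],q[:,2],1),q[:,1].max())
    k=(abs(W[:,0]-.474)<.05)&(W[:,2]>.02)&(W[:,2]<.085)&(W[:,1]>.05)&(W[:,1]<.105);q=W[k];print(" bar",len(q),np.percentile(q,[2,50,98],axis=0).round(3))
```

```text
weight [0.4792 0.265  0.0035]
    scene [0.4828 0.2632 0.007 ]
    side [0.4766 0.2659 0.007 ]
c1 [0.3488 0.1257 0.0759]
    scene [0.3528 0.1227 0.08  ]
    side [0.347  0.1285 0.08  ]
c2 [0.3538 0.3188 0.0767]
    scene [0.3582 0.317  0.08  ]
    side [0.3515 0.3195 0.08  ]
c3 [0.548  0.3164 0.0745]
    scene [0.5534 0.3128 0.08  ]
    side [0.5434 0.318  0.08  ]
c4 [0.5434 0.1215 0.0752]
    scene [0.5476 0.1187 0.08  ]
    side [0.5399 0.1244 0.08  ]
tip [0.4737 0.0893 0.0486]
    scene [0.4834 0.0821 0.06  ]
    side [0.4671 0.097  0.06  ]
rodmid [ 0.4728 -0.0259  0.0574]
    scene [ 0.4783 -0.0245  0.06  ]
    side [ 0.4696 -0.0269  0.06  ]
scene 175 x(y) [0.0191027 0.47571  ] z(y) [-0.0717766   0.05763482] 0.08969573682718956
 bar 69 [[0.444 0.054 0.034]
 [0.478 0.078 0.041]
 [0.509 0.088 0.063]]
side 211 x(y) [0.02064803 0.47258995] z(y) [-0.07175071  0.05774822] 0.08993243645448334
 bar 123 [[0.443 0.053 0.032]
 [0.474 0.083 0.039]
 [0.508 0.092 0.064]]
```

Call:
drive_tool(
  increments=[
    {"x": 0.002,"y": 0,"z": 0,"rx": 0.03,"ry": 0,"rz": 0},
    {"x": 0.002,"y": 0,"z": 0,"rx": 0.065,"ry": 0,"rz": 0},
    {"x": 0.002,"y": 0,"z": 0,"rx": 0.065,"ry": 0,"rz": 0},
    {"x": 0.002,"y": 0,"z": 0,"rx": 0.065,"ry": 0,"rz": 0},
  ],
)

```text
time_s: 3.85
position: [0.473, -0.1908, 0.0393]
eef_rot: [-1.506, 0.021, -0.022]
ft_force: [-0.1, 0.3, -1.0]
gripper_width: 0.0201
```

```bash
cat >> h.py <<'E'
def rodfit(y0=-.11,y1=.105,x=.474):
    print(robot.get_state()["position"].round(4))
    for n in("scene","side"):
        p,d,c=grab(n); vs,us=np.mgrid[0:384,0:512]; W=np.array([world(c,d,u,v) for u,v in zip(us.ravel(),vs.ravel())])
        k=(abs(W[:,0]-x)<.015)&(W[:,2]>.04)&(W[:,2]<.085)&(W[:,1]>y0)&(W[:,1]<y1); q=W[k]
        print(n,len(q),"x(y)",np.polyfit(q[:,1],q[:,0],1).round(4),"z(y)",np.polyfit(q[:,1],q[:,2],1).round(4),"ymax",np.percentile(q[:,1],98))
        k=(abs(W[:,0]-x)<.05)&(W[:,2]>.01)&(W[:,2]<.085)&(W[:,1]>y1-.06)&(W[:,1]<y1);q=W[k];print(" bar",len(q),np.percentile(q,[2,50,98],axis=0).round(3).tolist())
E
python3 - <<'E'
from h import *
rodfit(); inc((.474,.026,.039),-1.4)
E
```

```text
[ 0.473  -0.1908  0.0393]
scene 187 x(y) [0.0171 0.4782] z(y) [0.0057 0.0703] ymax 0.08359512344376427
 bar 72 [[0.448, 0.049, 0.052], [0.481, 0.076, 0.059], [0.513, 0.085, 0.08]]
side 223 x(y) [0.0133 0.4743] z(y) [-0.0186  0.0694] ymax 0.08997451024687977
 bar 122 [[0.447, 0.048, 0.051], [0.476, 0.083, 0.058], [0.507, 0.091, 0.079]]
inc [-0.0046  0.0142  0.2155] [-0.065  -0.0024 -0.0001] at [ 0.4728 -0.19    0.0392] F [ 0.   0.7 -1.4] w 0.0204 t 3.95
```

Call:
drive_tool(
  increments=[
    {"x": 0,"y": 0.011,"z": 0,"rx": 0,"ry": 0,"rz": 0},
    {"x": 0,"y": 0.0117,"z": 0.01,"rx": 0,"ry": 0,"rz": 0},
    {"x": -0.001,"y": 0.013,"z": 0.03,"rx": 0,"ry": 0,"rz": 0},
    {"x": -0.0015,"y": 0.0145,"z": 0.053,"rx": 0,"ry": 0,"rz": 0},
    {"x": -0.002,"y": 0.016,"z": 0.076,"rx": 0,"ry": 0,"rz": 0},
    {"x": -0.0025,"y": 0.0175,"z": 0.098,"rx": 0,"ry": 0,"rz": 0},
    {"x": -0.003,"y": 0.018,"z": 0.107,"rx": 0,"ry": 0,"rz": 0},
    {"x": -0.003,"y": 0.018,"z": 0.107,"rx": 0,"ry": 0,"rz": 0},
  ],
)

```text
time_s: 4.75
position: [0.4718, -0.0801, 0.0279]
eef_rot: [-1.505, 0.019, -0.018]
ft_force: [0.7, 0.1, -2.6]
gripper_width: 0.0202
```

Run:
```python
from h import *
rodfit(-.0,.105,.476); inc((.473,.026,.028),-1.4)
```

```text
[ 0.4718 -0.0801  0.0279]
scene 96 x(y) [0.0076 0.4755] z(y) [0.0504 0.0564] ymax 0.1018764639165599
 bar 49 [[0.47, 0.046, 0.054], [0.477, 0.07, 0.06], [0.481, 0.103, 0.065]]
side 124 x(y) [0.0236 0.4713] z(y) [0.0608 0.0552] ymax 0.10220571815785684
 bar 70 [[0.468, 0.047, 0.052], [0.473, 0.072, 0.06], [0.479, 0.103, 0.065]]
inc [-0.0026  0.0072  0.1075] [-0.0643 -0.0011  0.0002] at [ 0.4729 -0.0818  0.0283] F [-0.4 -0.2 -1.2] w 0.0197 t 4.85
```

Call:
drive_tool(
  increments=[
    {"x": 0,"y": 0.006,"z": 0.01,"rx": 0,"ry": 0,"rz": 0},
    {"x": -0.0005,"y": 0.007,"z": 0.03,"rx": 0,"ry": 0,"rz": 0},
    {"x": -0.001,"y": 0.0085,"z": 0.052,"rx": 0,"ry": 0,"rz": 0},
    {"x": -0.0015,"y": 0.01,"z": 0.074,"rx": 0,"ry": 0,"rz": 0},
    {"x": -0.002,"y": 0.0115,"z": 0.094,"rx": 0,"ry": 0,"rz": 0},
    {"x": -0.002,"y": 0.012,"z": 0.105,"rx": 0,"ry": 0,"rz": 0},
    {"x": -0.002,"y": 0.012,"z": 0.107,"rx": 0,"ry": 0,"rz": 0},
  ],
)

```text
time_s: 5.55
position: [0.4733, 0.0266, 0.023]
eef_rot: [-1.506, 0.019, -0.02]
ft_force: [-0.2, -0.3, -1.3]
gripper_width: 0.02
```

Run:
```python
from h import *
inc((.473,.026,.028),-1.4)
ims=[]
for n in("scene","side"):
    p,d,c=grab(n); np.savez(n+"3.npz",p=p,d=d,K=c["intrinsics"],R=c["R"],t=c["t"])
    q=p[110:200,270:370] if n=="scene" else p[230:330,150:250]
    ims.append(cv2.resize(q,(400,int(400*q.shape[0]/q.shape[1])),interpolation=cv2.INTER_CUBIC))
ims[0]=cv2.copyMakeBorder(ims[0],0,40,0,0,cv2.BORDER_CONSTANT)
cv2.imwrite("pics/c.png",np.hstack(ims))
```

```text
inc [-0.0003 -0.005  -0.0003] [-0.065  -0.0005 -0.0004] at [0.4733 0.0266 0.023 ] F [-0.2 -0.3 -1.3] w 0.02 t 5.55
```

View pics/c.png

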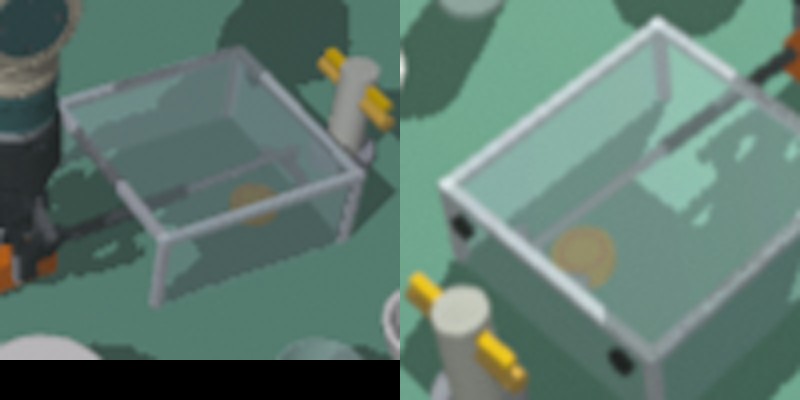

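The scene half shows the rod tip at (295,152), well past the weight at (253,204). The wrist force shows no wall contact, so I'll lower in small steps and watch the force.

Call:
drive_tool(
  increments=[
    {"x": 0,"y": 0.004,"z": 0,"rx": 0,"ry": 0,"rz": 0},
    {"x": 0,"y": 0.008,"z": 0,"rx": 0,"ry": 0,"rz": 0},
    {"x": 0,"y": 0.01,"z": 0,"rx": 0,"ry": 0,"rz": 0},
    {"x": 0,"y": 0.01,"z": 0,"rx": 0,"ry": 0,"rz": 0},
  ],
)

```text
time_s: 6.05
position: [0.4738, 0.026, 0.0136]
eef_rot: [-1.506, 0.02, -0.022]
ft_force: [-1.5, 0.8, 4.8]
gripper_width: 0.0202
```

Call:
drive_tool(
  increments=[
    {"x": 0,"y": 0.002,"z": 0,"rx": 0,"ry": 0,"rz": 0},
    {"x": 0,"y": 0.004,"z": 0,"rx": 0,"ry": 0,"rz": 0},
    {"x": 0,"y": 0.004,"z": 0,"rx": 0,"ry": 0,"rz": 0},
  ],
)

```text
time_s: 6.35
position: [0.4745, 0.0269, 0.0105]
eef_rot: [-1.505, 0.019, -0.022]
ft_force: [-1.8, 2.9, 10.5]
gripper_width: 0.02
```

Run:
```python
from h import *
inc((.473,.026,.01),-1.4); print(robot.get_state()["moment"])
C={n:dict(np.load(n+"3.npz")) for n in("scene","side")}
M={n:c["K"]@np.c_[c["R"],c["t"]] for n,c in C.items()}
X=cv2.triangulatePoints(M["scene"],M["side"],np.array([[343.75],[148.]]),np.array([[184.5],[291.]])).ravel();print(X[:3]/X[3])
ims=[]
for n in("scene","side"):
    p,d,c=grab(n)
    q=p[120:190,300:370] if n=="scene" else p[250:320,160:230]
    ims.append(cv2.resize(q,(400,400),interpolation=cv2.INTER_CUBIC))
cv2.imwrite("pics/d.png",np.hstack(ims))
```

```text
inc [-0.0015  0.0004 -0.001 ] [-0.0658 -0.0021  0.0015] at [0.4745 0.0269 0.0105] F [-1.8  2.9 10.5] w 0.02 t 6.35
[-0.08131439  0.45881594 -0.07863559]
[0.47988962 0.30014573 0.0539459 ]
```

View pics/d.png

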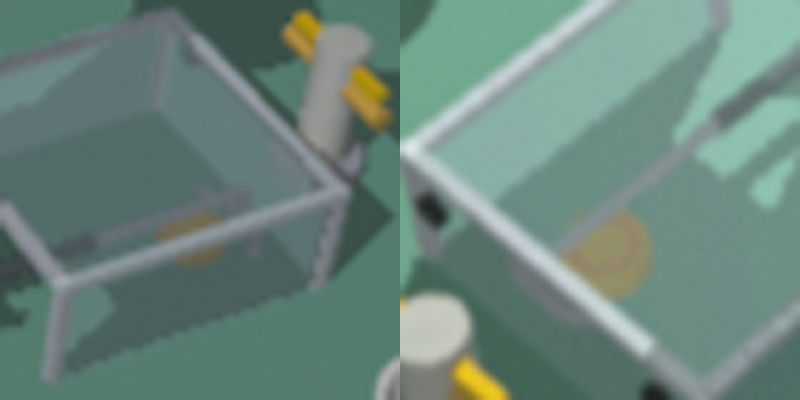

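The side half shows the hook bar behind the weight on the wall side, at about (550,300). The upward force and small moment suggest the handle is resting on the bench. I'll raise it 1.5 mm and draw back gently.

Call:
drive_tool(
  increments=[
    {"x": 0,"y": -0.0015,"z": 0,"rx": 0,"ry": 0,"rz": 0},
    {"x": 0,"y": -0.002,"z": -0.008,"rx": 0,"ry": 0,"rz": 0},
    {"x": 0,"y": -0.0026,"z": -0.018,"rx": 0,"ry": 0,"rz": 0},
    {"x": 0,"y": -0.0034,"z": -0.03,"rx": 0,"ry": 0,"rz": 0},
    {"x": 0,"y": -0.0042,"z": -0.042,"rx": 0,"ry": 0,"rz": 0},
    {"x": 0,"y": -0.0049,"z": -0.053,"rx": 0,"ry": 0,"rz": 0},
    {"x": 0,"y": -0.0054,"z": -0.06,"rx": 0,"ry": 0,"rz": 0},
    {"x": 0,"y": -0.0054,"z": -0.06,"rx": 0,"ry": 0,"rz": 0},
  ],
)

```text
time_s: 7.25
position: [0.4724, -0.0355, 0.0109]
eef_rot: [-1.508, 0.021, -0.023]
ft_force: [0.7, 0.3, 1.8]
gripper_width: 0.0203
```

```bash
cat >> h.py <<'E'
def brass():
    for n in("scene","side"):
        p,d,c=grab(n); hsv=cv2.cvtColor(p,cv2.COLOR_BGR2HSV); m=cv2.inRange(hsv,(12,70,60),(32,255,255))
        nn,lab,st,ce=cv2.connectedComponentsWithStats(m)
        for i in range(1,nn):
            if st[i,4]>12: print(n,st[i],world(c,d,*ce[i],.01).round(4))
E
python3 - <<'E'
from h import *
inc((.473,.026,.01),-1.4); brass()
E
```

```text
inc [-0.0011  0.0048  0.0613] [-0.0631 -0.0037  0.0008] at [ 0.4724 -0.0355  0.0109] F [0.7 0.3 1.8] w 0.0203 t 7.25
scene [  0   0  25  10 169] [-1.5097 -0.6958  0.01  ]
scene [35  0 18  3 38] [-1.4743 -0.519   0.01  ]
scene [106   0  16   3  29] [-1.294 -0.141  0.01 ]
scene [ 417    0   95  163 9591] [0.2398 1.2346 0.01  ]
scene [121  22  39  29 353] [-0.73   -0.1001  0.01  ]
scene [267  42  29  21 413] [-0.3035  0.4613  0.01  ]
scene [410  81  14  13  81] [0.2433 0.8647 0.01  ]
scene [  22   87   74   37 1707] [-0.3241 -0.5832  0.01  ]
scene [350 122   7   9  39] [0.345  0.4458 0.01  ]
scene [360 131   9  12  65] [0.4193 0.4453 0.01  ]
scene [236 179  21  17 229] [ 0.463  -0.0778  0.01  ]
scene [263 180   5   7  20] [ 0.4788 -0.0102  0.01  ]
scene [ 327  218   90   59 2165] [0.8533 0.1434 0.01  ]
scene [254 227   5   5  18] [ 0.6394 -0.1249  0.01  ]
scene [309 242  10  10  83] [ 0.773  -0.0008  0.01  ]
scene [285 272   9  11  79] [ 0.832  -0.1168  0.01  ]
scene [261 289  10  11  81] [ 0.8488 -0.1998  0.01  ]
side [215 153   6   6  32] [ 0.8664 -0.2141  0.01  ]
side [202 166   7   5  28] [ 0.8498 -0.1313  0.01  ]
side [ 100  168   79   66 2049] [0.8857 0.1358 0.01  ]
side [189 194   9   8  56] [0.7663 0.006  0.01  ]
side [277 215   5  10  28] [ 0.483  -0.1011  0.01  ]
side [276 223  11   9  19] [ 0.4569 -0.079   0.01  ]
side [260 224  12  18 126] [ 0.4782 -0.028   0.01  ]
side [205 277  12  11  96] [0.4717 0.2137 0.01  ]
side [152 298   9  11  58] [0.5364 0.3565 0.01  ]
side [169 312  13  16 123] [0.459  0.3584 0.01  ]
```

Call:
drive_tool(
  increments=[
    {"x": 0,"y": -0.0005,"z": -0.008,"rx": 0,"ry": 0,"rz": 0},
    {"x": 0,"y": -0.0013,"z": -0.02,"rx": 0,"ry": 0,"rz": 0},
    {"x": 0,"y": -0.0022,"z": -0.034,"rx": 0,"ry": 0,"rz": 0},
    {"x": 0,"y": -0.0031,"z": -0.048,"rx": 0,"ry": 0,"rz": 0},
    {"x": 0,"y": -0.004,"z": -0.062,"rx": 0,"ry": 0,"rz": 0},
    {"x": 0,"y": -0.0049,"z": -0.076,"rx": 0,"ry": 0,"rz": 0},
    {"x": 0,"y": -0.0057,"z": -0.088,"rx": 0,"ry": 0,"rz": 0},
    {"x": 0,"y": -0.0062,"z": -0.096,"rx": 0,"ry": 0,"rz": 0},
  ],
)

```text
time_s: 8.15
position: [0.4693, -0.1293, 0.0109]
eef_rot: [-1.503, 0.019, -0.021]
ft_force: [0.2, 5.0, 6.5]
gripper_width: 0.0203
```

Call:
drive_tool(
  increments=[
    {"x": 0,"y": -0.0005,"z": -0.008,"rx": 0,"ry": 0,"rz": 0},
    {"x": 0,"y": -0.0013,"z": -0.02,"rx": 0,"ry": 0,"rz": 0},
    {"x": 0,"y": -0.0022,"z": -0.034,"rx": 0,"ry": 0,"rz": 0},
    {"x": 0,"y": -0.0031,"z": -0.048,"rx": 0,"ry": 0,"rz": 0},
    {"x": 0,"y": -0.004,"z": -0.062,"rx": 0,"ry": 0,"rz": 0},
    {"x": 0,"y": -0.0049,"z": -0.075,"rx": 0,"ry": 0,"rz": 0},
    {"x": 0,"y": -0.0054,"z": -0.083,"rx": 0,"ry": 0,"rz": 0},
    {"x": 0,"y": -0.0054,"z": -0.084,"rx": 0,"ry": 0,"rz": 0},
  ],
)

```text
time_s: 8.95
position: [0.4673, -0.2138, 0.011]
eef_rot: [-1.504, 0.019, -0.021]
ft_force: [-0.1, 5.2, 7.9]
gripper_width: 0.0201
```

Run:
```python
from h import *
inc((.473,.026,.01),-1.4); brass()
p,d,c=grab("side"); q=p[190:310,170:330]; cv2.imwrite("pics/e.png",cv2.resize(q,(640,480),interpolation=cv2.INTER_CUBIC))
```

```text
inc [-0.0006  0.017   0.2393] [-0.0668 -0.0018  0.0004] at [ 0.4673 -0.2138  0.011 ] F [-0.1  5.2  7.9] w 0.0201 t 8.95
scene [  0   0  25  10 169] [-1.5097 -0.6958  0.01  ]
scene [35  0 19  3 39] [-1.4739 -0.5174  0.01  ]
scene [106   0  16   3  29] [-1.294 -0.141  0.01 ]
scene [ 417    0   95  163 9592] [0.2398 1.2346 0.01  ]
scene [121  22  39  29 352] [-0.73   -0.0998  0.01  ]
scene [265  42  31  22 462] [-0.3072  0.456   0.01  ]
scene [410  81  14  13  80] [0.2432 0.8651 0.01  ]
scene [  22   87   74   37 1706] [-0.324  -0.5834  0.01  ]
scene [350 122   7   9  39] [0.345  0.4458 0.01  ]
scene [360 131   9  12  65] [0.4193 0.4453 0.01  ]
scene [270 175  13  11 100] [0.4791 0.0303 0.01  ]
scene [213 191   6  13  44] [ 0.4651 -0.1875  0.01  ]
scene [184 195  24  18 240] [ 0.4581 -0.258   0.01  ]
scene [ 327  218   90   59 2166] [0.8533 0.1433 0.01  ]
scene [254 227   5   5  18] [ 0.6394 -0.1249  0.01  ]
scene [309 242  10  10  82] [ 0.7729 -0.001   0.01  ]
scene [285 272   9  11  79] [ 0.832  -0.1168  0.01  ]
scene [261 289  10  11  81] [ 0.8488 -0.1998  0.01  ]
side [215 153   6   6  31] [ 0.8659 -0.2138  0.01  ]
side [202 166   7   5  29] [ 0.8496 -0.1316  0.01  ]
side [ 100  168   79   66 2050] [0.8858 0.1358 0.01  ]
side [313 186   5   8  28] [ 0.4779 -0.2945  0.01  ]
side [189 194   9   8  57] [0.766 0.006 0.01 ]
side [296 194  12  18 109] [ 0.4737 -0.2112  0.01  ]
side [312 197   7   6  13] [ 0.4525 -0.2534  0.01  ]
side [248 240  14  12 115] [0.4682 0.0337 0.01  ]
side [152 298   9  11  58] [0.5364 0.3565 0.01  ]
side [169 312  13  16 123] [0.4587 0.3585 0.01  ]
```

View pics/e.png

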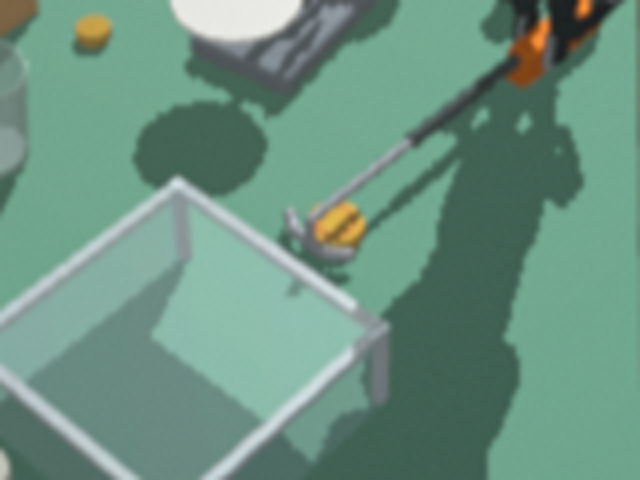

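The weight is out in the open at (340,225) in the crop, about (0.473, 0.03), with the hook behind it. Next I'll unhook, lift the rod and take it back to where it first lay.

Call:
drive_tool(
  increments=[
    {"x": 0,"y": 0.0,"z": 0.008,"rx": 0,"ry": 0,"rz": 0},
    {"x": 0,"y": 0.0,"z": 0.015,"rx": 0,"ry": 0,"rz": 0},
    {"x": 0,"y": 0.0,"z": 0.015,"rx": 0,"ry": 0,"rz": 0},
    {"x": 0,"y": -0.02,"z": 0.015,"rx": 0,"ry": 0,"rz": 0},
    {"x": 0,"y": -0.042,"z": 0.014,"rx": 0,"ry": 0,"rz": 0},
    {"x": 0,"y": -0.043,"z": 0.013,"rx": 0,"ry": 0,"rz": 0},
    {"x": 0,"y": -0.044,"z": -0.015,"rx": 0,"ry": -0.03,"rz": 0},
    {"x": -0.005,"y": -0.045,"z": -0.045,"rx": 0,"ry": -0.06,"rz": 0},
  ],
)

```text
time_s: 9.9
position: [0.4608, -0.2607, 0.0516]
eef_rot: [-1.505, -0.031, 0.028]
ft_force: [0.2, 0.2, -1.3]
gripper_width: 0.0201
```

Run:
```python
from h import *
inc((.445,-.325,.05),7.4); inc((.445,-.325,.0115),7.4)
```

```text
inc [-0.0182 -0.0027 -0.0636] [-0.0658 -0.0915  0.0064] at [ 0.4608 -0.2607  0.0516] F [ 0.2  0.2 -1.3] w 0.0201 t 9.9
inc [-0.0183  0.0357 -0.0661] [-0.0658 -0.0915  0.0064] at [ 0.4608 -0.2607  0.0516] F [ 0.2  0.2 -1.3] w 0.0201 t 9.9
```

Call:
drive_tool(
  increments=[
    {"x": -0.009,"y": -0.002,"z": -0.03,"rx": 0,"ry": -0.045,"rz": 0},
    {"x": -0.018,"y": -0.003,"z": -0.063,"rx": 0,"ry": -0.09,"rz": 0},
    {"x": -0.018,"y": 0.01,"z": -0.064,"rx": 0,"ry": -0.09,"rz": 0},
    {"x": -0.018,"y": 0.022,"z": -0.065,"rx": 0,"ry": -0.09,"rz": 0},
    {"x": -0.018,"y": 0.03,"z": -0.066,"rx": 0,"ry": -0.09,"rz": 0},
    {"x": -0.018,"y": 0.035,"z": -0.066,"rx": 0,"ry": -0.09,"rz": 0},
    {"x": -0.018,"y": 0.0365,"z": -0.066,"rx": 0,"ry": -0.09,"rz": 0},
    {"x": -0.018,"y": 0.0365,"z": -0.066,"rx": 0,"ry": -0.09,"rz": 0},
  ],
)

```text
time_s: 10.7
position: [0.4455, -0.3247, 0.0118]
eef_rot: [-1.504, -0.102, 0.093]
ft_force: [0.3, -0.9, -0.8]
gripper_width: 0.0197
```

Run:
```python
from h import *
inc((.445,-.325,.0115),7.4); print(robot.get_state()["moment"]); rodfit(-.25,-.03,.425)
```

```text
inc [-0.0006  0.0003 -0.0003] [-0.0645 -0.0041  0.0098] at [ 0.4455 -0.3247  0.0118] F [ 0.3 -0.9 -0.8] w 0.0197 t 10.7
[-0.15478799  0.01478848  0.00684897]
[ 0.4455 -0.3247  0.0118]
scene 52 x(y) [-0.1129  0.4078] z(y) [0.002  0.0419] ymax -0.056276566619962255
 bar 69 [[0.382, -0.087, 0.014], [0.415, -0.059, 0.022], [0.444, -0.051, 0.042]]
side 53 x(y) [-0.1224  0.4043] z(y) [0.0064 0.0425] ymax -0.05541508245062919
 bar 108 [[0.38, -0.086, 0.012], [0.412, -0.053, 0.021], [0.441, -0.046, 0.043]]
```

Call:
drive_tool(
  increments=[
    {"x": 0,"y": 0,"z": 0,"rx": -0.015,"ry": 0,"rz": 0},
    {"x": 0,"y": 0.0005,"z": 0,"rx": -0.03,"ry": 0,"rz": 0},
    {"x": 0,"y": 0.001,"z": 0,"rx": -0.03,"ry": 0,"rz": 0},
    {"x": 0,"y": 0.001,"z": 0,"rx": -0.03,"ry": 0,"rz": 0},
  ],
)

```text
time_s: 11.2
position: [0.4452, -0.3251, 0.0109]
eef_rot: [-1.534, -0.103, 0.091]
ft_force: [0.0, 0.0, -1.6]
gripper_width: 0.0199
```

Call:
drive_tool(
  increments=[
    {"x": 0,"y": 0,"z": 0,"rx": 0,"ry": 0,"rz": 0},
    {"x": 0,"y": 0,"z": 0,"rx": 0,"ry": 0,"rz": 0},
    {"x": 0,"y": 0,"z": 0,"rx": 0,"ry": 0,"rz": 0},
    {"x": 0,"y": 0,"z": 0,"rx": 0,"ry": 0,"rz": 0},
    {"x": 0,"y": 0,"z": 0,"rx": 0,"ry": 0,"rz": 0},
    {"x": 0,"y": 0,"z": 0,"rx": 0,"ry": 0,"rz": 0},
  ],
  hand=1,
)

```text
time_s: 11.8
position: [0.4454, -0.3254, 0.0109]
eef_rot: [-1.534, -0.103, 0.091]
ft_force: [-0.7, -0.3, -0.8]
gripper_width: 0.0852
```

Run:
```python
from h import *
inc((.44,-.29,.15),-1.4);
```

```text
inc [ 0.0004 -0.1378  0.0405] [-0.0349  0.1483  0.0072] at [ 0.4454 -0.3254  0.0109] F [-0.7 -0.3 -0.8] w 0.0852 t 11.8
```

Call:
drive_tool(
  increments=[
    {"x": 0,"y": -0.045,"z": 0,"rx": 0,"ry": 0,"rz": 0},
    {"x": 0,"y": -0.09,"z": 0,"rx": 0,"ry": 0,"rz": 0},
    {"x": 0,"y": -0.135,"z": 0,"rx": -0.03,"ry": 0.04,"rz": 0},
    {"x": 0,"y": -0.15,"z": 0.03,"rx": -0.035,"ry": 0.1,"rz": 0.005},
    {"x": 0,"y": -0.15,"z": 0.03,"rx": -0.035,"ry": 0.15,"rz": 0.007},
  ],
)

```text
time_s: 12.3
position: [0.442, -0.3, 0.1657]
eef_rot: [-1.573, 0.018, -0.025]
ft_force: [0.1, -0.5, 0.5]
gripper_width: 0.0852
```

Run:
```python
from h import *
inc((.473,-.03,.165),0);
```

```text
inc [2.370e-02 1.000e-04 2.708e-01] [ 0.0028 -0.0268  0.0045] at [ 0.442  -0.3     0.1657] F [ 0.1 -0.5  0.5] w 0.0852 t 12.3
```

Call:
drive_tool(
  increments=[
    {"x": 0.005,"y": 0,"z": 0.045,"rx": 0,"ry": -0.027,"rz": 0},
    {"x": 0.01,"y": 0,"z": 0.09,"rx": 0,"ry": -0.027,"rz": 0.004},
    {"x": 0.014,"y": 0,"z": 0.135,"rx": 0,"ry": -0.027,"rz": 0.004},
    {"x": 0.019,"y": 0,"z": 0.18,"rx": 0,"ry": -0.027,"rz": 0.004},
    {"x": 0.022,"y": 0,"z": 0.225,"rx": 0,"ry": -0.027,"rz": 0.004},
    {"x": 0.023,"y": 0,"z": 0.255,"rx": 0.003,"ry": -0.027,"rz": 0.004},
    {"x": 0.024,"y": 0,"z": 0.27,"rx": 0.003,"ry": -0.027,"rz": 0.004},
    {"x": 0.024,"y": 0,"z": 0.27,"rx": 0.003,"ry": -0.027,"rz": 0.004},
  ],
)

```text
time_s: 13.1
position: [0.4716, -0.0298, 0.1618]
eef_rot: [-1.567, -0.0, 0.007]
ft_force: [0.6, 0.2, -0.4]
gripper_width: 0.0853
```

Run:
```python
from h import *
inc((.473,.028,.165),0)
p,d,c=grab("wrist"); cv2.imwrite("pics/w2.png",cv2.resize(p,(768,576)))
hsv=cv2.cvtColor(p,cv2.COLOR_BGR2HSV); m=cv2.inRange(hsv,(12,90,80),(32,255,255))
nn,lab,st,ce=cv2.connectedComponentsWithStats(m)
for i in range(1,nn):
    if st[i,4]>60: print(st[i],ce[i]*1.5,fish(c,*ce[i],.012).round(4))
```

```text
inc [ 0.0016 -0.003   0.0578] [-0.0034  0.0043 -0.0041] at [ 0.4716 -0.0298  0.1618] F [ 0.6  0.2 -0.4] w 0.0853 t 13.1
[ 237   94   45   45 1486] [388.96332436 174.20491252] [0.4728 0.0339 0.012 ]
[481 147  19  24 321] [736.62616822 238.20093458] [0.7669 0.0019 0.012 ]
[499 239  13  16 123] [760.37804878 370.        ] [ 0.8494 -0.1284  0.012 ]
[491 284  14  15 126] [747.41666667 436.1547619 ] [ 0.8705 -0.2127  0.012 ]
```

View pics/w2.png

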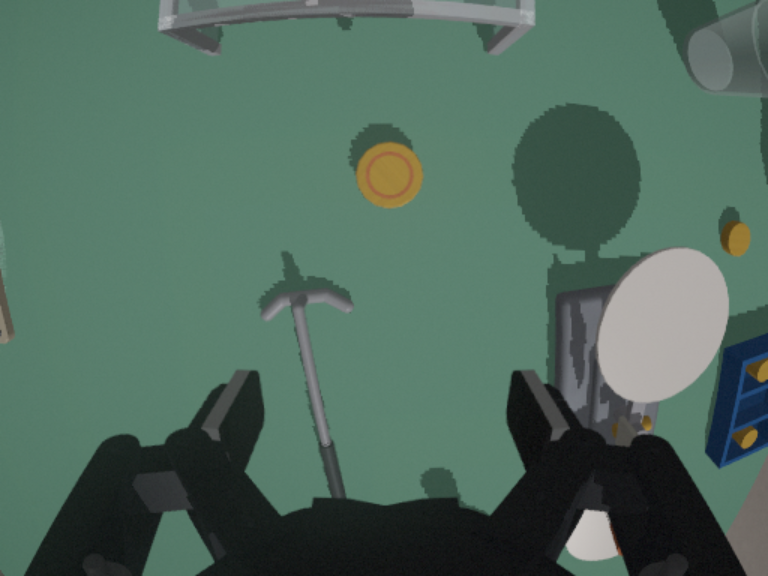

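The wrist view shows the weight at (389,174), which is (0.473, 0.034). The rod lies flat with its hook at (305,300), and the pan is at (663,325).

Call:
drive_tool(
  increments=[
    {"x": 0.0014,"y": 0.0,"z": 0.045,"rx": -0.003,"ry": 0.004,"rz": -0.004},
    {"x": 0.0014,"y": 0.04,"z": 0.064,"rx": -0.003,"ry": 0.004,"rz": -0.004},
    {"x": 0.0014,"y": 0.085,"z": 0.064,"rx": -0.003,"ry": 0.004,"rz": -0.004},
    {"x": 0.0014,"y": 0.12,"z": 0.064,"rx": -0.003,"ry": 0.004,"rz": -0.004},
    {"x": 0.0014,"y": 0.145,"z": 0.064,"rx": -0.003,"ry": 0.004,"rz": -0.004},
    {"x": 0.0014,"y": 0.157,"z": 0.064,"rx": -0.003,"ry": 0.004,"rz": -0.004},
    {"x": 0.0014,"y": 0.16,"z": 0.064,"rx": -0.003,"ry": 0.004,"rz": -0.004},
    {"x": 0.0014,"y": 0.16,"z": 0.064,"rx": -0.003,"ry": 0.004,"rz": -0.004},
  ],
)

```text
time_s: 13.95
position: [0.4734, 0.0323, 0.0024]
eef_rot: [-1.571, 0.003, -0.004]
ft_force: [0.2, -0.4, -0.7]
gripper_width: 0.0857
```

Call:
drive_tool(
  increments=[
    {"x": 0,"y": 0,"z": 0,"rx": 0,"ry": 0,"rz": 0},
    {"x": 0,"y": 0,"z": 0,"rx": 0,"ry": 0,"rz": 0},
    {"x": 0,"y": 0,"z": 0,"rx": 0,"ry": 0,"rz": 0},
    {"x": 0,"y": 0,"z": 0,"rx": 0,"ry": 0,"rz": 0},
    {"x": 0,"y": 0,"z": 0,"rx": 0,"ry": 0,"rz": 0},
    {"x": 0,"y": 0,"z": 0,"rx": 0,"ry": 0,"rz": 0},
  ],
  hand=0,
  newtons=50,
)

```text
time_s: 14.55
position: [0.4738, 0.0328, 0.0035]
eef_rot: [-1.571, 0.001, -0.004]
ft_force: [-1.2, -0.7, 6.7]
gripper_width: 0.0416
```

Run:
```python
from h import *
inc((.645,-.047,.14),0)
```

```text
inc [ 0.1718 -0.1361 -0.0793] [ 0.0004 -0.003   0.0024] at [0.4738 0.0328 0.0035] F [-1.2 -0.7  6.7] w 0.0416 t 14.55
```

Call:
drive_tool(
  increments=[
    {"x": 0,"y": -0.03,"z": 0,"rx": 0,"ry": 0,"rz": 0},
    {"x": 0,"y": -0.07,"z": 0,"rx": 0,"ry": 0,"rz": 0},
    {"x": 0.01,"y": -0.11,"z": 0,"rx": 0,"ry": 0,"rz": 0},
    {"x": 0.04,"y": -0.137,"z": -0.02,"rx": 0,"ry": 0,"rz": 0},
    {"x": 0.08,"y": -0.137,"z": -0.04,"rx": 0,"ry": 0,"rz": 0},
    {"x": 0.12,"y": -0.137,"z": -0.06,"rx": 0,"ry": 0,"rz": 0},
    {"x": 0.155,"y": -0.137,"z": -0.077,"rx": 0,"ry": 0,"rz": 0},
    {"x": 0.17,"y": -0.137,"z": -0.079,"rx": 0,"ry": 0,"rz": 0},
  ],
)

```text
time_s: 15.35
position: [0.6458, -0.049, 0.1392]
eef_rot: [-1.572, 0.001, -0.007]
ft_force: [-0.1, 0.4, -1.9]
gripper_width: 0.0416
```

Call:
drive_tool(
  increments=[
    {"x": 0,"y": 0,"z": 0,"rx": 0,"ry": 0,"rz": 0},
    {"x": 0,"y": 0,"z": 0,"rx": 0,"ry": 0,"rz": 0},
  ],
)

```text
time_s: 15.55
position: [0.6413, -0.0464, 0.1384]
eef_rot: [-1.57, 0.004, -0.001]
ft_force: [0.1, -0.1, -3.4]
gripper_width: 0.0417
```

Run:
```python
from h import *
inc((.645,-.047,.092),0)
p,d,c=grab("wrist"); cv2.imwrite("pics/w3.png",cv2.resize(p,(768,576)))
```

```text
inc [ 0.0038  0.0464 -0.0006] [-0.0004 -0.0031 -0.0021] at [ 0.6413 -0.0464  0.1384] F [ 0.1 -0.1 -3.4] w 0.0417 t 15.55
```

View pics/w3.png

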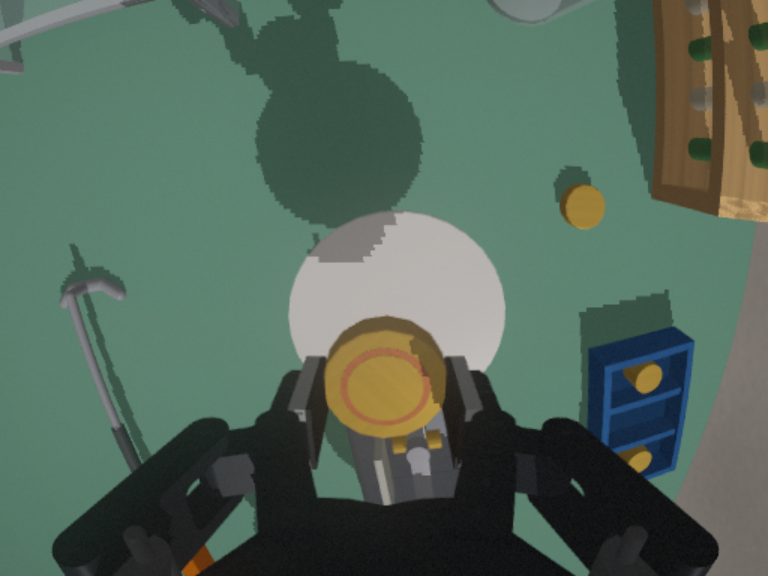

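The weight is held squarely at (386,378). The white pan is below it, centred near (397,313), and the perspective agrees with (0.645, -0.047). I'll lower the weight onto it.

Call:
drive_tool(
  increments=[
    {"x": 0.0035,"y": 0.015,"z": -0.0005,"rx": 0,"ry": 0,"rz": 0},
    {"x": 0.0035,"y": 0.03,"z": -0.0005,"rx": 0,"ry": 0,"rz": 0},
    {"x": 0.0035,"y": 0.041,"z": -0.0005,"rx": 0,"ry": 0,"rz": 0},
    {"x": 0.0035,"y": 0.046,"z": -0.0005,"rx": 0,"ry": 0,"rz": 0},
    {"x": 0.0035,"y": 0.0485,"z": -0.0005,"rx": 0,"ry": 0,"rz": 0},
    {"x": 0.0035,"y": 0.0485,"z": -0.0005,"rx": 0,"ry": 0,"rz": 0},
  ],
)

```text
time_s: 16.2
position: [0.6456, -0.0471, 0.0901]
eef_rot: [-1.571, 0.003, -0.002]
ft_force: [0.9, -0.1, -2.8]
gripper_width: 0.0416
```

Run:
```python
from h import *
inc((.645,-.047,.0905),0)
p,d,c=grab("wrist"); hsv=cv2.cvtColor(p,cv2.COLOR_BGR2HSV)
```

```text
inc [-0.0006 -0.0004  0.0001] [-0.0001 -0.0031 -0.0006] at [ 0.6456 -0.0471  0.0901] F [ 0.9 -0.1 -2.8] w 0.0416 t 16.2
```

Call:
drive_tool(
  increments=[
    {"x": 0,"y": 0.003,"z": 0,"rx": 0,"ry": 0,"rz": 0},
    {"x": 0,"y": 0.006,"z": 0,"rx": 0,"ry": 0,"rz": 0},
    {"x": 0,"y": 0.009,"z": 0,"rx": 0,"ry": 0,"rz": 0},
    {"x": 0,"y": 0.012,"z": 0,"rx": 0,"ry": 0,"rz": 0},
    {"x": 0,"y": 0.014,"z": 0,"rx": 0,"ry": 0,"rz": 0},
    {"x": 0,"y": 0.014,"z": 0,"rx": 0,"ry": 0,"rz": 0},
  ],
)

```text
time_s: 16.85
position: [0.6455, -0.0471, 0.076]
eef_rot: [-1.571, 0.003, -0.002]
ft_force: [0.4, 0.2, -2.5]
gripper_width: 0.0415
```

Call:
drive_tool(
  increments=[
    {"x": 0,"y": 0,"z": 0,"rx": 0,"ry": 0,"rz": 0},
    {"x": 0,"y": 0,"z": 0,"rx": 0,"ry": 0,"rz": 0},
    {"x": 0,"y": 0,"z": 0,"rx": 0,"ry": 0,"rz": 0},
    {"x": 0,"y": 0,"z": 0,"rx": 0,"ry": 0,"rz": 0},
    {"x": 0,"y": 0,"z": 0,"rx": 0,"ry": 0,"rz": 0},
    {"x": 0,"y": 0,"z": 0,"rx": 0,"ry": 0,"rz": 0},
  ],
  hand=1,
)

```text
time_s: 17.45
position: [0.6459, -0.0472, 0.0766]
eef_rot: [-1.571, 0.002, -0.003]
ft_force: [-0.5, 0.8, 0.3]
gripper_width: 0.0858
```

Call:
drive_tool(
  increments=[
    {"x": 0,"y": -0.02,"z": 0,"rx": 0,"ry": 0,"rz": 0},
    {"x": 0,"y": -0.05,"z": 0,"rx": 0,"ry": 0,"rz": 0},
    {"x": 0,"y": -0.09,"z": 0,"rx": 0,"ry": 0,"rz": 0},
    {"x": 0,"y": -0.12,"z": -0.03,"rx": 0,"ry": 0,"rz": 0},
    {"x": 0,"y": -0.13,"z": -0.06,"rx": 0,"ry": 0,"rz": 0},
    {"x": 0,"y": -0.13,"z": -0.06,"rx": 0,"ry": 0,"rz": 0},
    {"x": 0,"y": -0.13,"z": -0.06,"rx": 0,"ry": 0,"rz": 0},
  ],
)

```text
time_s: 18.15
position: [0.6457, -0.1076, 0.2068]
eef_rot: [-1.57, 0.003, -0.004]
ft_force: [-0.8, 0.1, -0.0]
gripper_width: 0.0857
```

Run:
```python
from h import *
inc((.645,-.047,.0905),0)
p,d,c=grab("wrist"); cv2.imwrite("pics/w4.png",cv2.resize(p,(768,576)))
hsv=cv2.cvtColor(p,cv2.COLOR_BGR2HSV); m=cv2.inRange(hsv,(12,90,80),(32,255,255))
nn,lab,st,ce=cv2.connectedComponentsWithStats(m)
for i in range(1,nn):
    if st[i,4]>300: print("wrist brass",st[i],fish(c,*ce[i],.084).round(4))
for n in("scene","side"):
    p,d,c=grab(n); vs,us=np.mgrid[0:384,0:512]; W=np.array([world(c,d,u,v) for u,v in zip(us.ravel(),vs.ravel())])
    h=cv2.cvtColor(p,cv2.COLOR_BGR2HSV).reshape(-1,3)
    near=(np.hypot(W[:,0]-.645,W[:,1]+.047)<.06)&(W[:,2]>.05)&(W[:,2]<.12)
    b=near&(h[:,1]>110)&(h[:,0]>12)&(h[:,0]<32); w=near&(h[:,1]<50)&(h[:,2]>120)
    print(n,"brass",b.sum(),np.median(W[b],0).round(4),"z90",np.percentile(W[b,2],[10,90]).round(4),"pan",w.sum(),W[w,2].mean().round(4),np.percentile(W[w,2],[5,95]).round(4))
```

```text
inc [-0.001   0.1163  0.0606] [-0.0004 -0.0044  0.0006] at [ 0.6457 -0.1076  0.2068] F [-0.8  0.1 -0. ] w 0.0857 t 18.15
wrist brass [ 406    0   26   68 1353] [0.8014 0.0474 0.084 ]
wrist brass [ 407    0   72   83 2878] [0.8454 0.041  0.084 ]
wrist brass [351  66  25  25 482] [ 0.7425 -0.0051  0.084 ]
wrist brass [ 232   96   48   48 1653] [ 0.6446 -0.0457  0.084 ]
wrist brass [397 171  23  21 335] [ 0.7997 -0.1018  0.084 ]
scene brass 135 [ 0.6498 -0.0504  0.0839] z90 [0.079  0.0866] pan 573 0.0698 [0.0666 0.0731]
side brass 103 [ 0.6406 -0.0395  0.0831] z90 [0.0782 0.0864] pan 448 0.0697 [0.0659 0.073 ]
```

View pics/w4.png

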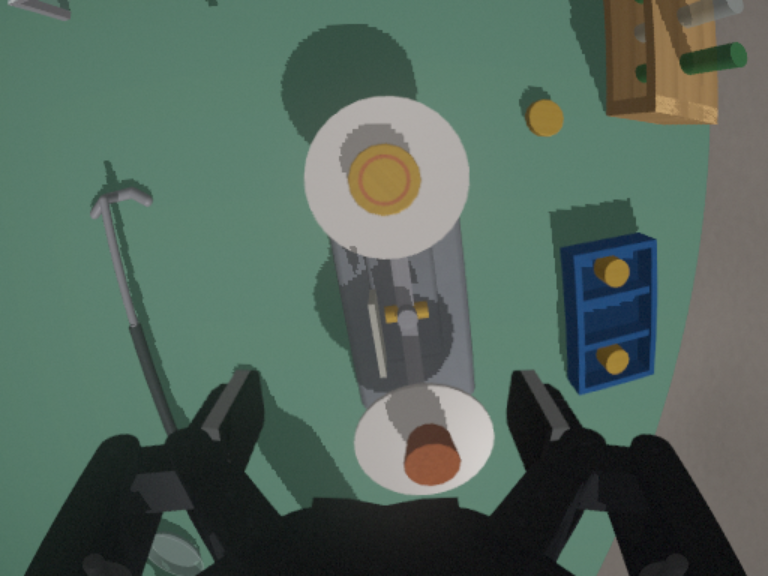

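The wrist view shows the weight lying flat and centred on the pan at (385,180). The stopper is still on the other pan at (432,460), and the rod lies on the bench. The pan surface is now at 70 mm, fully sunk, and the hand is clear.

```bash
python3 -c "
from h import *
print(robot.sign_off())"
```

```text
the job is handed in; nothing more can be done
None
```

I drew the weight out from under the guard with the hooked rod, put the rod back roughly where it first lay, and set the weight on the empty pan. The job was handed in about 18 s into the 72 s allowed; sign-off reports no verdict, so these are my own last checks:

- **Weight:** it lies flat, with its centre about 2 mm from the pan's in the wrist view. The scene and side views put it about 5 and 9 mm off, all well inside the 35 mm limit.
- **Pan:** the surface is at about 70 mm, down from 86 mm, so it has sunk the full 16 mm.
- **Rod:** it lies on the bench in the last pictures. I did not measure the handle height again after letting go.
- **Guard:** wrist force stayed under 11 N at every reading. Most of that was the handle pressing on the bench.
- **Other things:** the stopper and small weight look where they were. I did not re-measure the beaker, mortar, flask or dish, but nothing came near them.
- **Robot:** the gripper is open and clear of everything, with the tool tip at about 207 mm.

The rod sagged about 4° in the grip when first lifted, so I tilted the tool to level it before going in.

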